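# Slide the coaster out over the windowsill's edge

### The job

Push the square wooden coaster across the windowsill with the fingertips until it sticks out 3 cm over the sill's front edge (the edge nearest the robot), lying flat and straight with that edge, so that stiff hands can take it from below later. Do not grip or lift the coaster, and leave the pill organizer, the tumbler, the vial and the dish where they stand. Finish with the coaster at rest and the robot clear of it.

Things in the scene. Friction and masses are not known exactly. Their poses are not given: they have to be found in the camera images.
- sill_edge (a point): middle of the top front edge of the raised windowsill, a fixed painted concrete slab 1100 mm long, 380 mm deep and 50 mm high standing on the work surface (its flat top is level, at z = 0.05 m). The point's x axis runs level from the front edge back across the sill, square to the edge; its y axis runs along the edge; z is up. An aluminium window track about 24 mm high begins 328 mm behind the edge, with a 160 mm frame post at each far end
- coaster: loose square wooden coaster, 100 x 100 mm and 8 mm thick, about 60 g, lying flat on the sill with a turn of at most 20 degrees from the edge. Origin at the centre of its underside; x and y parallel to its sides (x roughly as the sill's x), z up. When straight and 30 mm over the edge its centre is 20 mm behind the edge
- organizer: white plastic weekly pill organizer with seven flip-top lids, 36 mm deep, 154 mm long (its y), 24 mm high, loose, lying behind the coaster along the window side; origin at the centre of its underside. To be left alone
- tumbler: clear glass tumbler, 72 mm across the rim, 95 mm high, loose, upright, to one side of the coaster; origin at the centre of its underside. To be left alone
- vial: amber plastic vial with a white ribbed cap, 38 mm across the cap, 72 mm high, loose, upright, to one side of the coaster; origin at the centre of its underside. To be left alone
- dish: small blue ceramic dish, 84 mm across, 24 mm high, loose, to one side of the coaster; origin at the centre of its underside. To be left alone
Mind the look-alikes: they are no part of the job. Of the things shaped like the coaster, the wooden one is meant.

How it is judged (in metres and radians):
At the end, for the whole second after the job is handed in: The coaster lies flat and at rest on the sill, overhanging the front edge by 30 mm (+-8 mm) and straight with it to within 0.12 rad; organizer, tumbler, vial and dish are within 15 mm of where they stood (x of coaster in the frame of sill_edge between 0.012 and 0.028 m and z of coaster in the frame of sill_edge between -0.003 and 0.003 m and angle between coaster's own z axis and vertical below 0.04 rad and (angle between the x axis of coaster and the x axis of sill_edge, either way round below 0.12 rad or angle between the y axis of coaster and the x axis of sill_edge, either way round below 0.12 rad) and linear speed of coaster below 0.01 m/s and distance of each of organizer, tumbler, vial, dish from where it was at the start of the episode below 0.015 m); the robot touches nothing.
It fails at once if the coaster is lifted more than 8 mm off the sill (z of coaster in the frame of sill_edge above 0.008 m).
It fails at once if the coaster is tipped up by more than 0.15 rad (angle between coaster's own z axis and vertical above 0.15 rad).
It fails at once if a bystander is moved more than 15 mm (distance of any of organizer, tumbler, vial, dish from where it was at the start of the episode above 0.015 m).
It also fails if it takes over 43 s, if anything falls off the work surface, if the arm or the gripper's body presses on something with over 40 N, if the wrist force passes 120 N, or if a joint passes its speed limit or range.

### The arm

A 7-joint arm with a two-finger parallel gripper is mounted at the origin on the work surface. World frame = base frame: x ahead of the robot, y to its left, z up, the work surface at z = 0. Lengths are in m, angles in degrees, forces in N, time in s.
With the tool pointing down it reaches from about 0.4 to 0.85 m from the base axis. Payload 4.5 kg.
Tool frame: the origin (TCP) lies between the finger pads; the fingertips stand 22 mm ahead of it and the grasp point (between the pads) lies 3 mm ahead of it; z points along the fingers, y is the direction in which the jaws open and shut (so a half turn about z gives the same grasp; the last joint's range is limited). The gripper opens to 85 mm and grips with 20 to 120 N. Pads are 22 mm wide; open, the fingers measure 114 mm over their backs; the gripper's body (76 mm by 85 mm) begins 54 mm behind the grasp point. The pads swing forward as they close: fully open they stand 13 mm farther back than shut.
Start: joints at [-74.954, 39.483, -11.15, 89.685, 9.013, 51.709, -12.324], TCP at [0.142, 0.609, 0.253] pointing down, gripper open.
Joint ranges: [-172.22, 172.22], [-26.19, 119.32], [-84.43, 86.54], [7.71, 146.69], [-57.33, 237.33], [2.42, 119.75], [-152.13, 152.13]. Speed limits (degrees/s): [147.25, 147.25, 180, 180, 180, 180, 180].

### API

Orientations are given as a 3x3 rotation matrix whose columns are the frame's x, y, z axes.
In Python, from rig import env, eyes gives the robot as it stands.
- The arm moves only by the shell command python3 -m inch 'ROWS'. ROWS is JSON, a list of rows, each a list of 3 entries, a list of its own where there are three numbers: the shift along the tool's x, y, z in mm, then the turn about the tool's z in degrees, then the closure, from 0 (fully open) to 1 (shut). In form: [[[tx, ty, tz], spin, jaw], ...]. A call has 1 to 12 rows; each row is the pose to reach, as a shift and turn from the pose measured when the call began, along the tool's axes at that moment; what a row does not reach only later rows make up. A row lasts 1/10 s, in which the tool goes at most 50 mm and 8.59 degrees, less where a joint would pass 70% of its speed; a pose out of reach is approached as far as the arm can. A call with a gripper value outside its range is refused whole. The fingers move at their own pace and stop on an object; the grip force is fixed at half the most. Time passes only in rows, so rows that repeat a pose let the fingers close. It gives the time, the measured TCP pose, the force and the opening at its end, in the units of the state.
- env.sense(): the state, without advancing time (a new reading comes with each control period).
- eyes.read_camera(name): name is "side" or "top" or "wrist"; returns a dict with "img" (400x640x3 uint8, blue, green, red), "z_map" (400x640 float32, m along the optical axis (not along the pixel's ray), 0 where there is no reading), "K" (3x3 intrinsics, pixels), "xyz" and "attitude" of the camera in the world; the wrist camera has in their place "hand_eye" (4x4, takes a point from camera to tool coordinates, whose origin is the TCP and whose axes are the flange's). Camera axes: x right, y down, z forward; pixel columns grow to the right and rows downward; lengths in m; the calibration is good to about 2 mm. A picture is of the moment at which its call begins: read the wrist's pose just before it.
- env.job_done(): hands the job in, once; it reports no verdict.
The state is a dict: "t": time; "qpos": joint angles; "qd": joint speeds; "joint_efforts": joint torques, N m; "tool_pos": TCP position; "tool_rot": TCP orientation; "contact_force": force on the tool from outside, world axes, zero at the start; "torque": the same for the moment, N m; "opening": finger opening in m.
Only numpy, scipy, OpenCV 4.12 (cv2) and the standard library are available. Lean on these libraries where they do the work, as an engineer would, in place of code of your own. Each camera call takes 0.05 s, during which the arm holds its last target.

## Working session

There is one attempt and no reset: what is moved stays moved. The work goes in short steps, Python scripts to look and compute and a shell command to move; the robot and the scene stay as the last step left them, time stands still between calls to the robot, and variables do not carry over. Pictures are saved under pics/ and viewed, and the job is handed in when it is done.

```bash
ls; mkdir -p pics
python3 - <<'E'
from rig import env, eyes
import cv2,numpy as np
s=env.sense(); print(s['t'],s['tool_pos'],s['tool_rot'],s['opening'])
for n in ('top','side'):
    c=eyes.read_camera(n); cv2.imwrite(f'pics/{n}0.png',c['img']); print(n,c['K'],c['xyz'],c['attitude'])
    np.savez(f'/tmp/{n}0.npz',**c)
E
```

```text
pics
0.0 [0.14167189 0.60810943 0.25246446] [[-9.73949214e-01  2.26766016e-01 -3.19820577e-04]
 [ 2.26766218e-01  9.73947498e-01 -1.83137714e-03]
 [-1.03805647e-04 -1.85619283e-03 -9.99998272e-01]] 0.08555113333529707
top [[385.81379819   0.         324.6867153 ]
 [  0.         385.81379819 198.68772022]
 [  0.           0.           1.        ]] [0.38951257 0.00989846 1.04216548] [[-0.02904225 -0.98192741  0.18701635]
 [-0.99931973  0.03277642  0.01690534]
 [-0.02272954 -0.18639815 -0.98221133]]
side [[513.49569851   0.         316.75965782]
 [  0.         513.49569851 206.460733  ]
 [  0.           0.           1.        ]] [-0.13577653 -0.96002527  0.85732249] [[ 0.81522944 -0.32670798  0.47818705]
 [-0.57902766 -0.44368062  0.6840135 ]
 [-0.01131034 -0.83451148 -0.55087446]]
```

View pics/top0.png

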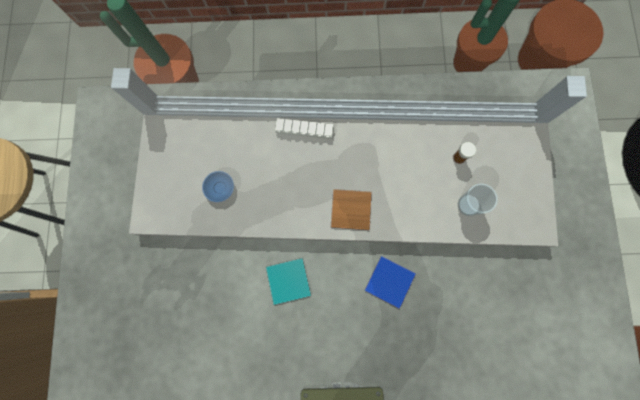

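View pics/side0.png

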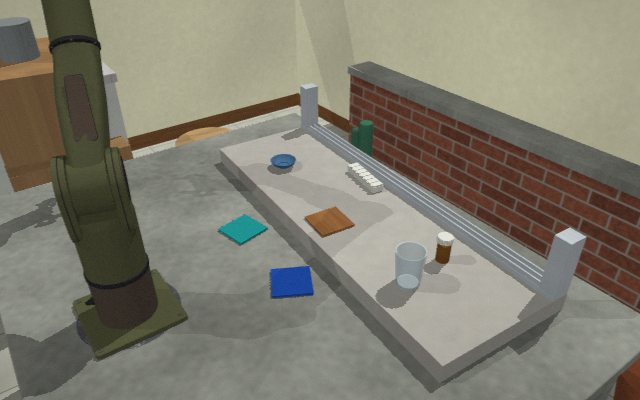

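Three square coasters show in the top view: teal (289,281), blue (390,282) and wooden (352,210). The first two lie on the work surface. The wooden one fits, being brown with grain and on the sill. Dish (218,187), organizer (305,129), vial (466,152), tumbler (478,200). I'll confirm it in an enlarged crop.

```bash
cat > h.py <<'E'
import numpy as np,cv2
def ray(c,u,v,z):
    d=c['attitude']@np.linalg.inv(c['K'])@np.array([u,v,1.]); return c['xyz']+d*((z-c['xyz'][2])/d[2])
def proj(c,p):
    q=c['K']@(c['attitude'].T@(np.array(p)-c['xyz'])); return q[:2]/q[2]
E
python3 - <<'E'
import cv2,numpy as np
c=np.load('/tmp/top0.npz'); im=c['img'][175:255,300:400]
cv2.imwrite('pics/crop0.png',cv2.resize(im,None,fx=7.5,fy=7.5,interpolation=cv2.INTER_CUBIC))
E
```

```text
(no output)
```

View pics/crop0.png

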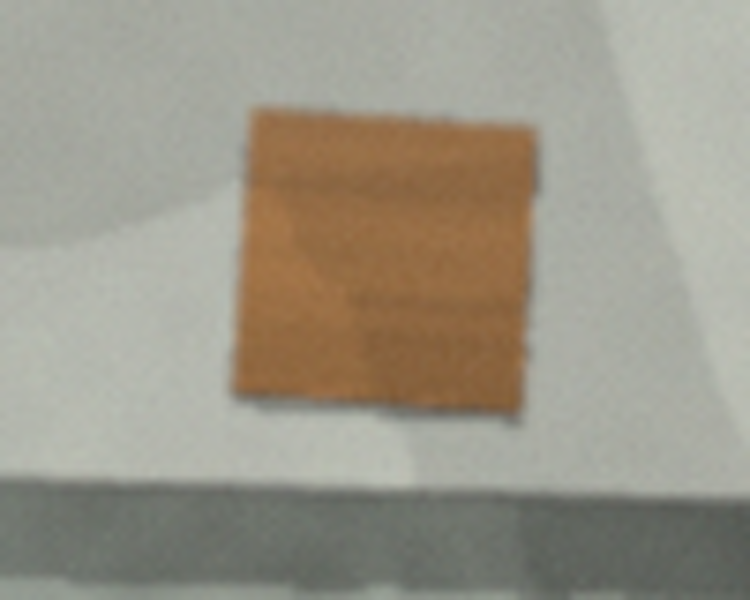

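The crop confirms the wooden coaster. Its corners in the crop are about (252,108), (538,128), (522,412) and (234,396), and the sill edge runs from (0,484) to (750,497).

Run:
```python
import cv2,numpy as np
from h import *
c=np.load('/tmp/top0.npz')
# segment coaster
hsv=cv2.cvtColor(c['img'],cv2.COLOR_BGR2HSV)
m=np.zeros((400,640),np.uint8); m[180:240,320:385]=cv2.inRange(hsv,(5,90,40),(25,255,255))[180:240,320:385]
r=cv2.minAreaRect(np.argwhere(m>0)[:,::-1].astype(np.float32)); print(r)
f=lambda x,y,z:ray(c,300+x/7.5-.5+.07,175+y/7.5-.5+.07,z)
C=[f(*p,.058) for p in((252,108),(538,128),(522,412),(234,396))]
for p in C: print(p.round(4))
print('sides',[np.linalg.norm(C[i]-C[i-1]).round(4) for i in range(4)],'ctr',np.mean(C,0).round(4))
# sill edge ends from image (full): dark/light boundary by gradient along columns
g=cv2.cvtColor(c['img'],cv2.COLOR_BGR2GRAY).astype(float); g=cv2.GaussianBlur(g,(5,3),0)
P=[]
for u in range(160,540,4):
    if 0: pass
    col=np.diff(g[225:252,u]); k=col.argmin()
    if col[k]<-8: P.append(ray(c,u,225+k+.5,.05)[:2])
P=np.array(P); l=cv2.fitLine(P.astype(np.float32),cv2.DIST_HUBER,0,.001,.001).ravel(); print('line',l,len(P))
d=l[:2]*np.sign(l[1]); n=np.array([d[1],-d[0]]); print('normal(sill x)',n,'ang',np.degrees(np.arctan2(n[1],n[0])), 'resid',np.std((P-l[2:])@n))
for p in list(C)+[np.mean(C,0)]: print('behind edge',((p[:2]-l[2:])@n).round(4),'along',((p[:2]-l[2:])@d).round(4))
v=C[0]+C[1]-C[2]-C[3]; print('coaster x ang',np.degrees(np.arctan2(v[1],v[0])));v=C[0]+C[3]-C[1]-C[2]; print(' y ang-90',np.degrees(np.arctan2(v[1],v[0]))-90)
for nm,u,v,z in(('dish',218,187,.074),('org',305,130,.074),('vial cap',468,150,.122),('tumb rim',481,198,.145)): print(nm,ray(c,u,v,z).round(3))
# depth check
for u,v in((352,210),(300,210)):
    zz=c['z_map'][v,u]; print(c['xyz']+c['attitude']@(np.linalg.inv(c['K'])@[u,v,1])*zz)
```

```text
((350.97125244140625, 209.43142700195312), (37.915828704833984, 37.317161560058594), 3.814074993133545)
[0.602 0.004 0.058]
[ 0.5915 -0.0948  0.058 ]
[ 0.4931 -0.0843  0.058 ]
[0.5017 0.0134 0.058 ]
sides [np.float64(0.1007), np.float64(0.0993), np.float64(0.0989), np.float64(0.0981)] ctr [ 0.5471 -0.0404  0.058 ]
line [ 0.05986847  0.99820626  0.47013417 -0.02743424] 95
normal(sill x) [ 0.99820626 -0.05986847] ang -3.4322631 resid 0.0007429054934850774
behind edge 0.1297 along 0.0392
behind edge 0.1252 along -0.06
behind edge 0.0263 along -0.0554
behind edge 0.029 along 0.0427
behind edge 0.0776 along -0.0084
coaster x ang -5.743430483191874
 y ang-90 -5.5243126260498485
dish [0.614 0.302 0.074]
org [0.761 0.073 0.074]
vial cap [ 0.675 -0.331  0.122]
tumb rim [ 0.55  -0.341  0.145]
[ 0.54488674 -0.04271162  0.05791892]
[0.54995495 0.09189054 0.0537352 ]
```

Coaster centre is 77.6 mm behind the edge (side lengths come out at 98–101 mm, heights 0.058/0.05 fit) and turned −2.2° from it. The push is about 58 mm. First I move above the free strip behind it with the jaw axis along the edge.

```bash
python3 -m inch '[[[-50,-41,0],-3,0.4],[[-100,-82,0],-6,0.4],[[-150,-123,0],-9.7,0.4],[[-200,-164,0],-9.7,0.4],[[-250,-205,0],-9.7,0.4],[[-300,-246,0],-9.7,0.4],[[-350,-287,0],-9.7,0.4],[[-400,-328,0],-9.7,0.4],[[-450,-369,0],-9.7,0.4],[[-500,-410,0],-9.7,0.4],[[-500,-410,0],-9.7,0.4],[[-500,-410,0],-9.7,0.4]]'
cat > st.py <<'E'
from rig import env
import numpy as np
s=env.sense(); P0=np.array([.47013,-.02743]);n=np.array([.99821,-.05987]);d=np.array([.05987,.99821])
tgt=P0+n*.175-d*.0084
R=np.array(s['tool_rot']);p=np.array(s['tool_pos'])
dl=R.T@np.array([*(tgt-p[:2]),0])
print(s['t'],p.round(4),'s,along',((p[:2]-P0)@n).round(4),((p[:2]-P0)@d).round(4),'F',np.round(s['contact_force'],2),'op',s['opening'])
print('toolx vs -n deg',np.degrees(np.arctan2(n[0]*-R[1,0]+n[1]*R[0,0], -(R[:2,0]@n))).round(2),'to pre (tool mm)',(dl*1000).round(1),'tool z',R[:,2].round(4))
E
python3 st.py
```

```text
t: 1.3
tool_pos: [0.5078, 0.1308, 0.2531]
tool_rot: [[-0.998, 0.059, -0.001], [0.059, 0.998, -0.002], [0.001, -0.002, -1.0]]
contact_force: [1.0, -0.1, -0.8]
opening: 0.0513
1.3 [0.5078 0.1308 0.2531] s,along 0.0282 0.1602 F [ 1.04 -0.1  -0.77] op 0.0512940347778276
toolx vs -n deg 0.02 to pre (tool mm) [-146.8 -168.7    0.2] tool z [-8.0e-04 -1.6e-03 -1.0e+00]
```

```bash
python3 -m inch '[[[-32,-36,0],0,0.4],[[-64,-72,0],0,0.4],[[-96,-108,0],0,0.4],[[-128,-148,0],0,0.4],[[-147,-169,0],0,0.4],[[-147,-169,40],0,0.4],[[-147,-169,80],0,0.4],[[-147,-169,120],0,0.4],[[-147,-169,145],0,0.4],[[-147,-169,145],0,0.4],[[-147,-169,145],0,0.4]]'
python3 st.py
python3 - <<'E'
from rig import env, eyes
import cv2,numpy as np
for n in ('top','side','wrist'):
    c=eyes.read_camera(n); np.savez(f'/tmp/{n}1.npz',**c)
    cv2.imwrite(f'pics/{n}1.png',c['img'] if n=='wrist' else cv2.resize(c['img'][120:280,240:440] if n=='side' else c['img'][90:250,250:450],None,fx=3.7,fy=3.7,interpolation=cv2.INTER_CUBIC))
E
```

```text
t: 2.4
tool_pos: [0.6445, -0.0468, 0.1084]
tool_rot: [[-0.998, 0.059, -0.001], [0.059, 0.998, -0.002], [0.001, -0.002, -1.0]]
contact_force: [1.0, 0.1, 0.3]
opening: 0.0511
2.4 [ 0.6445 -0.0468  0.1084] s,along 0.1753 -0.0089 F [1.02 0.07 0.33] op 0.05111797929016909
toolx vs -n deg 0.03 to pre (tool mm) [ 0.3  0.5 -0. ] tool z [-0.001  -0.0016 -1.    ]
```

View pics/side1.png

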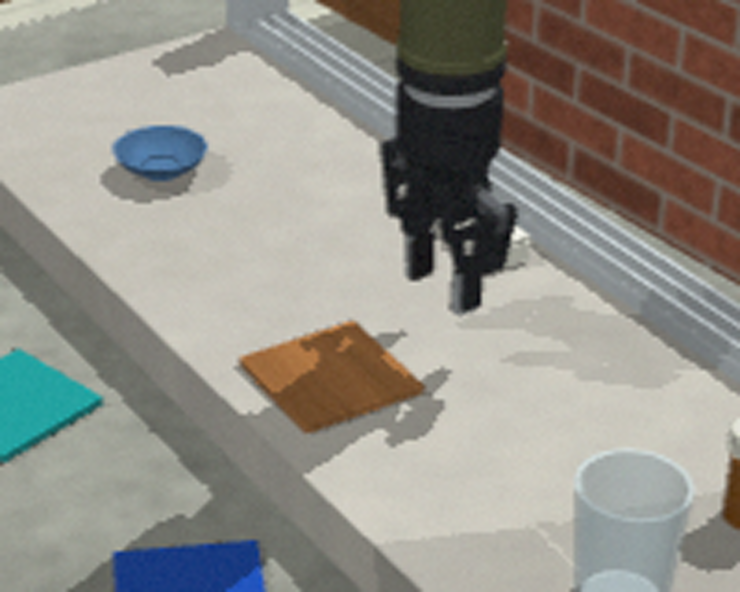

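View pics/wrist1.png

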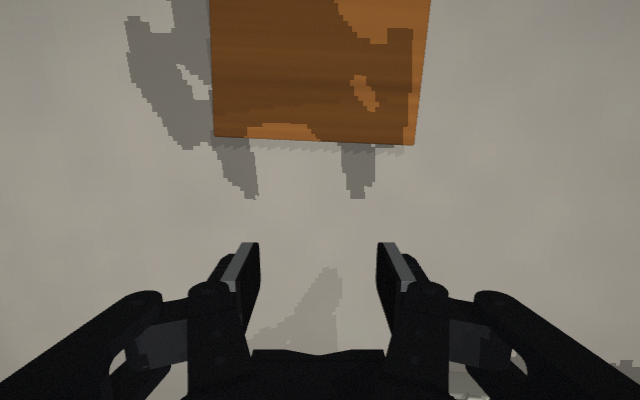

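The fingers sit clear behind the coaster (rear edge at rows 136–145 in the wrist view) and fingertips are at about (250,243) and (385,243). I'll get the tip height from the wrist depth.

Run:
```python
from rig import env
import numpy as np
c=np.load('/tmp/wrist1.npz'); s=env.sense();R=np.array(s['tool_rot']);p=np.array(s['tool_pos']);Ki=np.linalg.inv(c['K'])
def pt(u,v):
    z=c['z_map'][v,u]; return (c['hand_eye']@np.append(Ki@[u,v,1]*z,1))[:3]
for u,v in((252,245),(250,248),(240,270),(235,285),(385,246),(388,248),(398,270),(404,285),(250,131),(315,134),(390,138),(320,200)):
    q=pt(u,v); print((u,v),'tool',(q*1000).round(1),'world',(p+R@q).round(4))
```

```text
(252, 245) tool [ 10.1 -27.7  12.5] world [ 0.6341 -0.0739  0.0978]
(250, 248) tool [ 10.5 -27.7   8.5] world [ 0.6337 -0.0739  0.1018]
(240, 270) tool [ 10.3 -27.6 -10.7] world [ 0.6339 -0.0737  0.121 ]
(235, 285) tool [  8.6 -27.7 -18. ] world [ 0.6355 -0.0739  0.1284]
(385, 246) tool [10.4 27.1 10.8] world [ 0.6371 -0.0192  0.0995]
(388, 248) tool [10.4 27.9  8.7] world [ 0.6371 -0.0184  0.1015]
(398, 270) tool [ 10.4  27.5 -10.9] world [ 0.637  -0.0187  0.1211]
(404, 285) tool [  9.4  27.6 -19.4] world [ 0.6381 -0.0187  0.1297]
(250, 131) tool [ 54.  -33.7  51.8] world [ 0.5901 -0.0773  0.0584]
(315, 134) tool [52.5 -1.8 52. ] world [ 0.5935 -0.0456  0.0581]
(390, 138) tool [50.6 35.2 51.5] world [ 0.5976 -0.0088  0.0586]
(320, 200) tool [16.4  0.8 61. ] world [ 0.6297 -0.0451  0.0492]
```

```bash
python3 -m inch '[[[0,0,20],0,0.4],[[0,0,34],0,0.4],[[0,0,36],0,0.4],[[0,0,36],0,0.4],[[0,0,36],0,0.4]]'
python3 st.py
python3 - <<'E'
from rig import env, eyes
import cv2,numpy as np
c=eyes.read_camera('wrist'); np.savez('/tmp/wrist2.npz',**c)
cv2.imwrite('pics/wrist2.png',cv2.resize(c['img'][60:280,190:450],None,fx=2.7,fy=2.7))
p=np.load('/tmp/wrist1.npz')
Ki=np.linalg.inv(c['K'])
for u in(250,254,384,388):
  for v in range(238,250,2):
    print(u,v,(c['hand_eye']@np.append(Ki@[u,v,1]*c['z_map'][v,u],1))[2].round(4),end='; ')
  print()
E
```

```text
t: 3.05
tool_pos: [0.6464, -0.0468, 0.0749]
tool_rot: [[-0.998, 0.06, 0.004], [0.06, 0.998, -0.002], [-0.004, -0.001, -1.0]]
contact_force: [-0.3, 0.2, 0.0]
opening: 0.0513
3.05 [ 0.6464 -0.0468  0.0749] s,along 0.1771 -0.0088 F [-0.32  0.18  0.03] op 0.051282461932701
toolx vs -n deg 0.02 to pre (tool mm) [ 2.1  0.4 -0. ] tool z [ 0.0039 -0.0016 -1.    ]
250 238 0.026; 250 240 0.0253; 250 242 0.0255; 250 244 0.0128; 250 246 0.0106; 250 248 0.0098; 
254 238 0.0246; 254 240 -0.1203; 254 242 0.0258; 254 244 0.013; 254 246 0.0111; 254 248 0.0087; 
384 238 0.0259; 384 240 0.0231; 384 242 0.025; 384 244 0.0133; 384 246 0.0096; 384 248 0.0077; 
388 238 0.0247; 388 240 0.0253; 388 242 0.0255; 388 244 0.0138; 388 246 0.0113; 388 248 0.01;
```

View pics/wrist2.png

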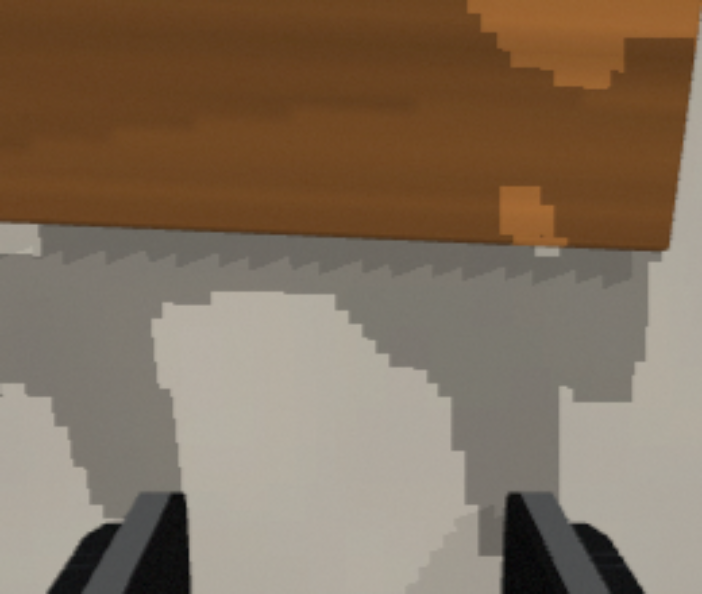

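Tips are about 11 mm above the sill and no force is felt. Going down 8 mm puts them about 3 mm above it.

```bash
python3 -m inch '[[[0,0,3],0,0.4],[[0,0,6],0,0.4],[[0,0,8],0,0.4],[[0,0,8],0,0.4],[[0,0,8],0,0.4]]'
python3 st.py
cat > tip.py <<'E'
from rig import env, eyes
import cv2,numpy as np,sys
c=eyes.read_camera('wrist'); 
cv2.imwrite(f'pics/{sys.argv[1]}.png',cv2.resize(c['img'][60:280,190:450],None,fx=2.7,fy=2.7))
Ki=np.linalg.inv(c['K'])
for u in(251,253,385,388):
    print(u,[(c['hand_eye']@np.append(Ki@[u,v,1]*c['z_map'][v,u],1))[2].round(4) for v in range(238,250,2)])
E
python3 tip.py wrist3
```

```text
t: 3.6
tool_pos: [0.6469, -0.0468, 0.0689]
tool_rot: [[-0.998, 0.06, 0.005], [0.06, 0.998, -0.002], [-0.005, -0.002, -1.0]]
contact_force: [-4.0, -0.4, 13.2]
opening: 0.0516
3.6 [ 0.6469 -0.0468  0.0689] s,along 0.1776 -0.0087 F [-4.   -0.37 13.16] op 0.05155999138191408
toolx vs -n deg 0.0 to pre (tool mm) [ 2.6  0.3 -0. ] tool z [ 0.0053 -0.0019 -1.    ]
251 [np.float64(0.0183), np.float64(0.019), np.float64(0.0191), np.float64(0.0125), np.float64(0.0112), np.float64(0.009)]
253 [np.float64(0.0185), np.float64(0.0186), np.float64(0.0186), np.float64(0.0124), np.float64(0.0105), np.float64(0.0089)]
385 [np.float64(0.0184), np.float64(0.0186), np.float64(0.0189), np.float64(0.0132), np.float64(0.0105), np.float64(0.0092)]
388 [np.float64(0.0194), np.float64(0.0188), np.float64(0.0181), np.float64(0.0127), np.float64(-0.1203), np.float64(0.0081)]
```

View pics/wrist3.png

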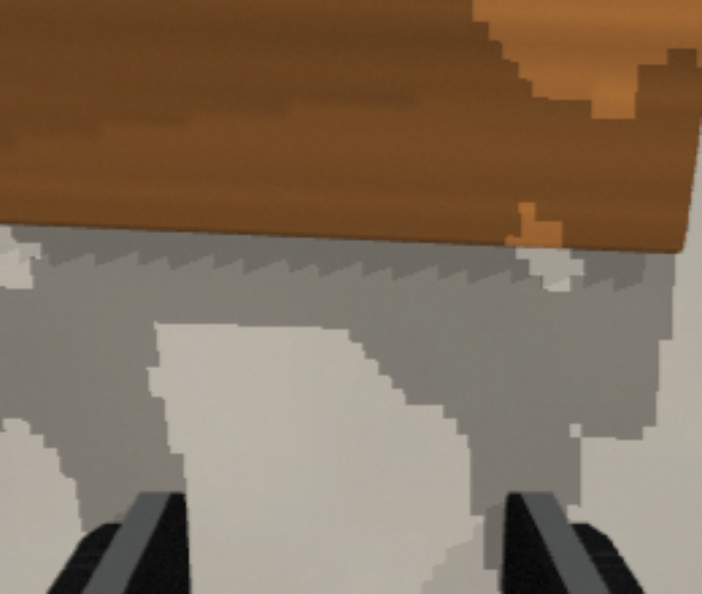

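13 N upward: the tips have touched the sill, so I raise 4 mm before pushing.

```bash
python3 -m inch '[[[0,0,-4],0,0.4],[[0,0,-4],0,0.4],[[0,0,-4],0,0.4],[[0,0,-4],0,0.4]]'
python3 st.py;python3 tip.py wrist4
```

```text
t: 4.05
tool_pos: [0.6466, -0.0468, 0.0724]
tool_rot: [[-0.998, 0.06, 0.005], [0.06, 0.998, -0.002], [-0.005, -0.002, -1.0]]
contact_force: [0.3, 1.0, -0.2]
opening: 0.0512
4.05 [ 0.6466 -0.0468  0.0724] s,along 0.1773 -0.0088 F [ 0.34  0.98 -0.19] op 0.05119812659987609
toolx vs -n deg 0.01 to pre (tool mm) [ 2.3  0.4 -0. ] tool z [ 0.0046 -0.0019 -1.    ]
251 [np.float64(0.0225), np.float64(0.0237), np.float64(0.0216), np.float64(0.0119), np.float64(0.0113), np.float64(0.0083)]
253 [np.float64(0.0232), np.float64(0.0243), np.float64(0.0232), np.float64(0.0134), np.float64(0.0111), np.float64(0.0083)]
385 [np.float64(0.0227), np.float64(0.0216), np.float64(0.0218), np.float64(0.0139), np.float64(0.0114), np.float64(0.009)]
388 [np.float64(0.0222), np.float64(0.0229), np.float64(0.0235), np.float64(0.0118), np.float64(0.0103), np.float64(0.0084)]
```

Free now, tips about 3.5 mm above the sill. First a slow push to within about 20 mm of the goal.

```bash
python3 -m inch '[[[8,0,0],0,0.4],[[16,0,0],0,0.4],[[24,0,0],0,0.4],[[30,0,0],0,0.4],[[34,0,0],0,0.4],[[38,0,0],0,0.4],[[42,0,0],0,0.4],[[46,0,0],0,0.4],[[50,0,0],0,0.4],[[53,0,0],0,0.4],[[55,0,0],0,0.4],[[55,0,0],0,0.4]]'
python3 st.py;python3 tip.py wrist5
```

```text
t: 5.3
tool_pos: [0.5914, -0.0435, 0.0722]
tool_rot: [[-0.998, 0.06, 0.004], [0.06, 0.998, -0.002], [-0.004, -0.002, -1.0]]
contact_force: [-0.3, -0.7, 1.0]
opening: 0.0513
5.3 [ 0.5914 -0.0435  0.0722] s,along 0.122 -0.0088 F [-0.32 -0.73  1.01] op 0.051256389378020774
toolx vs -n deg 0.01 to pre (tool mm) [-53.    0.4   0.2] tool z [ 0.0041 -0.002  -1.    ]
251 [np.float64(0.0146), np.float64(0.0158), np.float64(0.022), np.float64(0.013), np.float64(0.0106), np.float64(0.0088)]
253 [np.float64(0.0141), np.float64(0.0147), np.float64(0.0216), np.float64(0.0122), np.float64(0.0107), np.float64(0.0087)]
385 [np.float64(0.0144), np.float64(0.0152), np.float64(0.0215), np.float64(0.0127), np.float64(0.0096), np.float64(0.0096)]
388 [np.float64(0.0148), np.float64(0.0131), np.float64(0.0224), np.float64(0.0131), np.float64(0.0107), np.float64(0.0095)]
```

View pics/wrist5.png

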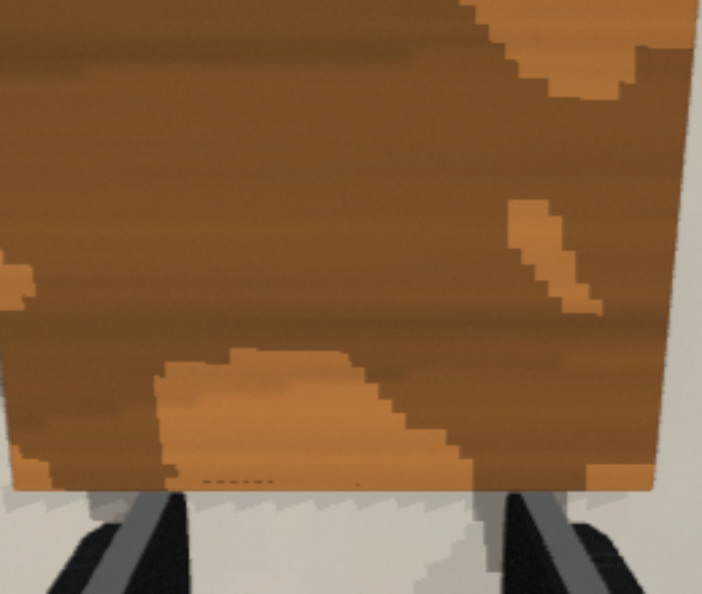

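Both fingers are against the rear edge, which is now parallel to the jaw (row 490 across the crop). About 41 mm to go, so I push 34 and then measure.

```bash
python3 -m inch '[[[4,0,0],0,0.4],[[8,0,0],0,0.4],[[12,0,0],0,0.4],[[16,0,0],0,0.4],[[20,0,0],0,0.4],[[24,0,0],0,0.4],[[28,0,0],0,0.4],[[31,0,0],0,0.4],[[33,0,0],0,0.4],[[34,0,0],0,0.4],[[34,0,0],0,0.4]]'
python3 st.py;python3 - <<'E'
from rig import eyes
import cv2,numpy as np
for n in('top','side'):
    c=eyes.read_camera(n); np.savez(f'/tmp/{n}6.npz',**c)
    im=c['img'][175:255,300:400] if n=='top' else c['img'][180:260,270:370]
    cv2.imwrite(f'pics/{n}6.png',cv2.resize(im,None,fx=7.5,fy=7.5,interpolation=cv2.INTER_CUBIC))
E
```

```text
t: 6.45
tool_pos: [0.5572, -0.0415, 0.0719]
tool_rot: [[-0.998, 0.06, 0.003], [0.06, 0.998, -0.002], [-0.004, -0.002, -1.0]]
contact_force: [0.8, -0.9, -0.0]
opening: 0.0513
6.45 [ 0.5572 -0.0415  0.0719] s,along 0.0877 -0.0088 F [ 0.78 -0.91 -0.04] op 0.051310080349905626
toolx vs -n deg 0.01 to pre (tool mm) [-87.3   0.4   0.3] tool z [ 0.0035 -0.002  -1.    ]
```

View pics/top6.png

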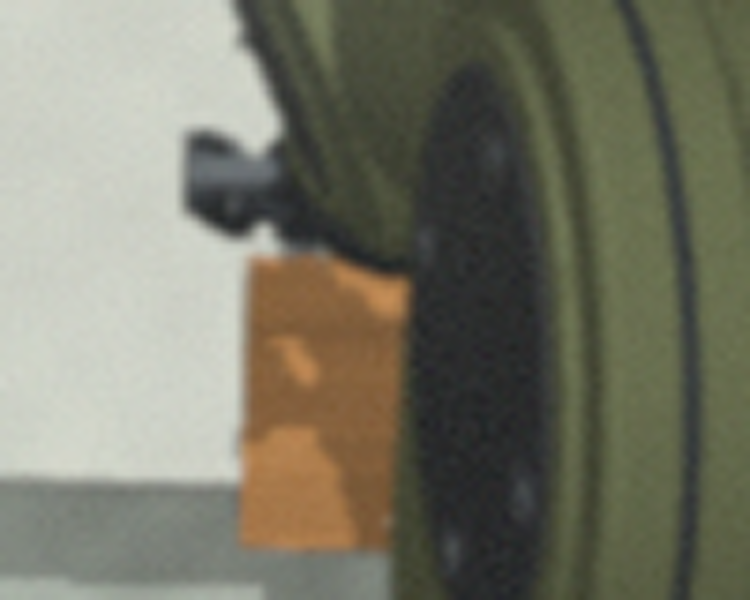

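View pics/side6.png

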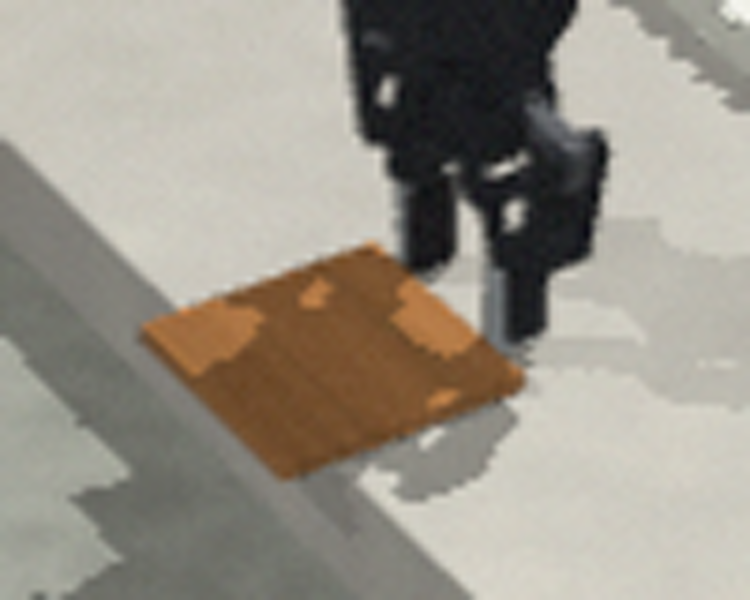

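Top crop: the visible corners are front-left at (240,547) and rear-left at (249,259). Side crop: corners at (140,330), (285,480), (522,378) and (375,245).

Run:
```python
import numpy as np
from h import *
P0=np.array([.47013,-.02743]);n=np.array([.99821,-.05987]);d=np.array([.05987,.99821])
t=np.load('/tmp/top6.npz');s=np.load('/tmp/side6.npz')
for x,y in((240,547),(249,259),(392,549)):
    q=ray(t,300+x/7.5-.43,175+y/7.5-.43,.058)[:2]-P0; print('top',(q@n).round(4),(q@d).round(4))
for x,y in((140,330),(285,480),(522,378),(375,245)):
    q=ray(s,270+x/7.5-.43,180+y/7.5-.43,.058)[:2]-P0; print('side',(q@n).round(4),(q@d).round(4))
# sill edge seen by side: points crop (0,140),(470,598)
for x,y in((5,143),(470,598)):
    q=ray(s,270+x/7.5-.43,180+y/7.5-.43,.05)[:2]-P0; print('side edge',(q@n).round(4),(q@d).round(4))
```

```text
top -0.0221 0.0392
top 0.0765 0.0388
top -0.0213 -0.0121
side -0.0245 0.0359
side -0.0263 -0.0678
side 0.0742 -0.0627
side 0.0753 0.0361
side edge -0.0018 0.1847
side edge -0.0027 -0.1462
```

Top, side and arm pose all agree on a centre about 27 mm behind the edge, so 7 mm more.

```bash
python3 -m inch '[[[2,0,0],0,0.4],[[4,0,0],0,0.4],[[6,0,0],0,0.4],[[7,0,0],0,0.4],[[7,0,0],0,0.4],[[7,0,0],0,0.4]]'
python3 st.py
```

```text
t: 7.15
tool_pos: [0.5498, -0.0411, 0.0717]
tool_rot: [[-0.998, 0.06, 0.003], [0.06, 0.998, -0.002], [-0.003, -0.002, -1.0]]
contact_force: [-0.8, -0.1, 0.3]
opening: 0.0512
7.15 [ 0.5498 -0.0411  0.0717] s,along 0.0804 -0.0089 F [-0.83 -0.1   0.27] op 0.05123265095090762
toolx vs -n deg 0.01 to pre (tool mm) [-94.6   0.5   0.3] tool z [ 0.0026 -0.0021 -1.    ]
```

Now back off, rise, and move aside for a clear view.

```bash
python3 -m inch '[[[-10,0,0],0,0.4],[[-25,0,0],0,0.4],[[-40,0,0],0,0.4],[[-45,0,-20],0,0.4],[[-45,0,-70],0,0.4],[[-45,0,-120],0,0.4],[[-45,0,-170],0,0.4],[[-30,45,-170],0,0.4],[[-15,90,-170],0,0.4],[[0,140,-170],0,0.4],[[0,190,-170],0,0.4],[[0,190,-170],0,0.4]]'
python3 -m inch '[[[0,45,0],0,0.4],[[0,90,0],0,0.4],[[0,130,0],0,0.4],[[0,130,0],0,0.4],[[0,130,0],0,0.4]]'
python3 - <<'E'
from rig import eyes
import cv2,numpy as np
for n in('top','side'):
    c=eyes.read_camera(n); np.savez(f'/tmp/{n}7.npz',**c); cv2.imwrite(f'pics/{n}7full.png',c['img'])
    im=c['img'][175:255,300:400] if n=='top' else c['img'][180:260,270:370]
    cv2.imwrite(f'pics/{n}7.png',cv2.resize(im,None,fx=7.5,fy=7.5,interpolation=cv2.INTER_CUBIC))
E
```

```text
t: 8.35
tool_pos: [0.5592, 0.1593, 0.2419]
tool_rot: [[-0.999, 0.047, 0.003], [0.047, 0.999, 0.006], [-0.003, 0.006, -1.0]]
contact_force: [0.2, -0.1, 0.3]
opening: 0.0514
t: 8.85
tool_pos: [0.5645, 0.2899, 0.2421]
tool_rot: [[-0.999, 0.045, 0.002], [0.045, 0.999, 0.005], [-0.002, 0.005, -1.0]]
contact_force: [-0.1, -1.3, -0.0]
opening: 0.0514
```

View pics/top7.png

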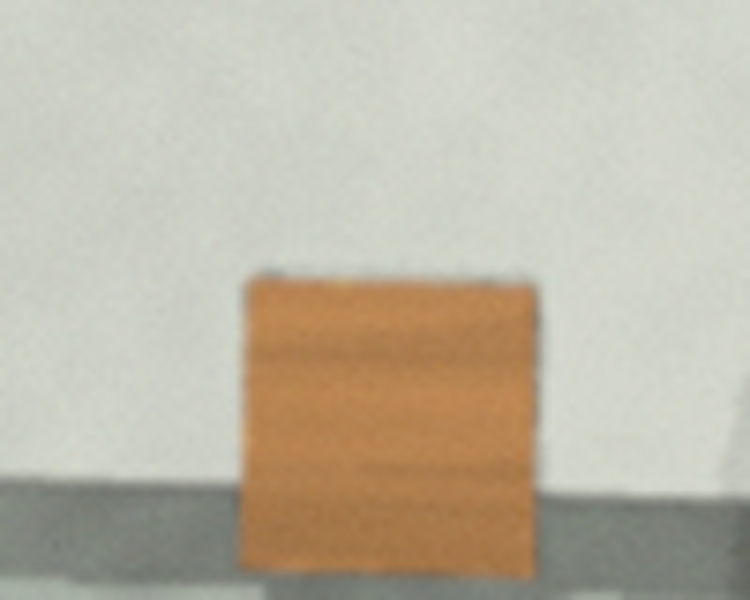

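View pics/top7full.png

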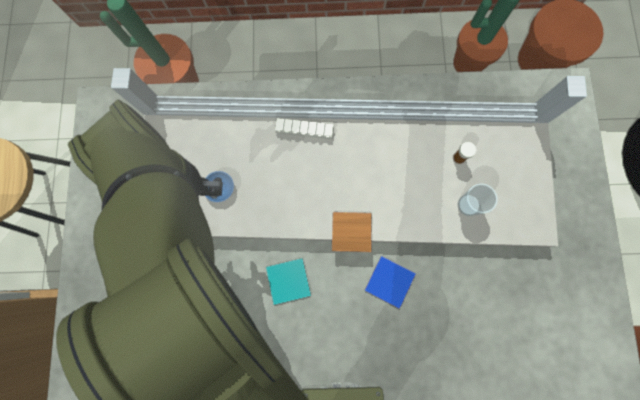

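View pics/side7.png

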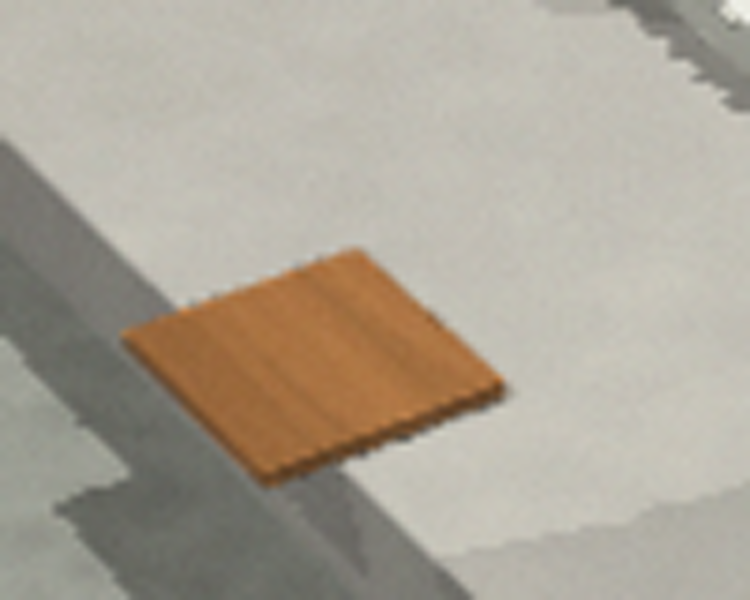

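The coaster overhangs the edge. Top-crop corners are (249,281), (536,286), (533,577) and (241,570); side-crop corners are (122,335), (265,480), (505,385) and (358,250). The bystanders appear at their original pixels. The gripper is well above the dish.

```bash
python3 - <<'E'
import numpy as np
from h import *
P0=np.array([.47013,-.02743]);n=np.array([.99821,-.05987]);d=np.array([.05987,.99821])
t=np.load('/tmp/top7.npz');s=np.load('/tmp/side7.npz')
for nm,c,o,L in(('top',t,(300,175),((249,281),(536,286),(533,577),(241,570))),('side',s,(270,180),((358,250),(505,385),(265,480),(122,335)))):
    Q=np.array([ray(c,o[0]+x/7.5-.43,o[1]+y/7.5-.43,.058)[:2]-P0 for x,y in L]); A=np.c_[Q@n,Q@d]
    v=A[0]+A[1]-A[2]-A[3]; w=A[0]+A[3]-A[1]-A[2]
    print(nm,A.round(4).tolist(),'ctr',A.mean(0).round(4),'yaw',np.degrees(np.arctan2(v[1],v[0])).round(2),np.degrees(np.arctan2(-w[0],w[1])).round(2))
a=np.load('/tmp/top0.npz')['img'].astype(int);b=t['img'].astype(int)
s0=np.load('/tmp/side0.npz')['img'].astype(int);sb=s['img'].astype(int)
f=lambda i:i.astype(np.float32).mean(2)
import cv2
for nm,A,B,(x,y,w,h) in(('org',a,b,(268,112,75,32)),('vial',a,b,(448,136,36,34)),('tumb',a,b,(452,178,50,64)),('side tumb',s0,sb,(385,235,50,60)),('side vial',s0,sb,(430,228,30,42)),('side dish',s0,sb,(265,148,35,26)),('side org',s0,sb,(342,158,45,38))):
    print(nm,np.round(cv2.phaseCorrelate(f(A)[y:y+h,x:x+w].copy(),f(B)[y:y+h,x:x+w].copy()),3) if 0 else cv2.phaseCorrelate(f(A)[y:y+h,x:x+w].copy(),f(B)[y:y+h,x:x+w].copy()))
E
python3 st.py
```

```text
top [[0.0689, 0.0386], [0.0698, -0.0598], [-0.0292, -0.0596], [-0.0298, 0.0387]] ctr [ 0.0199 -0.0105] yaw -0.06 0.45
side [[0.0683, 0.0367], [0.0669, -0.0629], [-0.032, -0.0641], [-0.0315, 0.0367]] ctr [ 0.0179 -0.0134] yaw 0.36 -0.55
org ((0.44560800210783214, 0.047944250427852), 0.8417937101920446)
vial ((-0.006887454738144783, 0.0558856041169129), 0.9398550891581877)
tumb ((-0.16917962763226058, -0.08809292686707693), 0.9507402148097753)
side tumb ((-0.03846228487379477, 0.013611979772981897), 0.9880298256874085)
side vial ((-0.04837551608325441, 0.49922904972115845), 0.9838066539057979)
side dish ((0.11880510455898374, 0.48256470141331675), 0.9302050192905552)
side org ((0.6628101403954858, 0.06641880284091073), 0.9828478599919214)
8.95 [0.5655 0.287  0.2422] s,along 0.0764 0.3196 F [ 0.07 -0.42  0.08] op 0.05080336877284554
toolx vs -n deg 0.63 to pre (tool mm) [ -95.  -329.1   -0.9] tool z [ 0.0024  0.0034 -1.    ]
```

Centre is 19.9 mm behind the edge (top), or 17.9 mm (side; 20.1 mm against that camera's own edge reading). The turn is under 0.6° and bystander image shifts are under 0.7 px. I'm handing in.

```bash
python3 -c "
from rig import env
print(env.job_done())"
```

```text
the job is handed in; nothing more can be done
None
```

I pushed the wooden coaster about 58 mm towards the robot with both fingertips and left it overhanging the sill's front edge by about 30 mm. I then backed off, raised the arm clear and handed the job in at about 9 s; no verdict is reported.

- **Overhang:** the top camera puts the coaster's centre 19.9 mm behind the edge, where the goal is 20 mm. The side camera says 17.9 mm, or about 20 mm measured against its own view of the edge. Both are within tolerance.
- **Straightness:** it is straight with the edge to within about 0.6°, and it appears flat in both views.
- **Bystanders:** the organizer, tumbler, vial and dish shifted less than 0.7 pixel in the images. The arm hid the dish from above at the end, so I checked it only in the side view.
- **Sill contact:** while lowering the fingers behind the coaster, the tips touched the sill with about 13 N. I raised them 4 mm before pushing; nothing was disturbed.

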